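# Sweep the loose nuts into the parts tray

## Robot

A 6-joint arm with a two-finger parallel gripper is mounted at the origin on the work surface. World frame = base frame: x ahead of the robot, y to its left, z up, the work surface at z = 0. Lengths are in mm, angles in rad, forces in N, time in s.
With the tool pointing down it reaches from about 275 to 750 mm from the base axis. Payload 10.2 kg.
Tool frame: the origin (TCP) lies at the very end of the fingers, on their centre line; the grasp point (between the pads) lies 19 mm behind it; x points along the fingers, y is the direction in which the jaws open and shut, and the axes are right-handed (so a half turn about x gives the same grasp; the last joint's range is limited). The gripper opens to 85 mm and grips with 20 to 120 N. Pads are 22 mm wide; open, the fingers measure 114 mm over their backs; the gripper's body (76 mm by 85 mm) begins 54 mm behind the grasp point. The pads swing forward as they close: fully open they stand 13 mm farther back than shut.
Start: joints at [0.912, 0.313, 1.498, -0, 1.331, -0.223], TCP at [221.634, 475.93, 231.294] pointing down, gripper open.
Joint ranges: [-2.94, 2.94], [-0.97, 2.17], [0.19, 2.56], [-1.23, 4.37], [0.02, 3.11], [-2.88, 2.88]. Speed limits (rad/s): [2.39, 2.39, 3.01, 3.14, 3.14, 3.14].

## Interface

Orientations are given as a unit quaternion [w, x, y, z].
In Python, from rig import ctrl, viewer, finish_job gives the robot as it stands.
- The arm moves only by the tool carry_out, never from a script. Its argument "targets" is a list of rows, each an object of numbers: "x", "y", "z": the shift along the world's x, y, z in m; "ax", "ay", "az": the turn, a rotation vector about the world's x, y, z in rad; "hand": the opening, from -1 (shut) to 1 (fully open). A call has 1 to 5 rows; each row is the pose to reach, as a shift and turn from the pose commanded when the call began; what a row does not reach only later rows make up. A row lasts 1/8 s, in which the tool goes at most 62.5 mm and 10.7 degrees, less where a joint would pass 70% of its speed; a pose out of reach is approached as far as the arm can. A call with a gripper value outside its range is refused whole. The fingers move at their own pace and stop on an object; "grip_force" is the grip in N (left out, the last holds). Time passes only in rows, so rows that repeat a pose let the fingers close. It gives the time, the measured TCP pose, the force and the opening at its end, in the units of the state.
- ctrl.sense(): the state, without advancing time (a new reading comes with each control period).
- viewer.capture(name): name is "side" or "top" or "wrist"; returns the picture (480x640x3 uint8, blue, green, red); there is no depth.
- viewer.camera_info(name): a dict with "fx", "fy", "cx", "cy" (pixels), "k1" (the pictures are not rectified: a ray, as slopes to the right and down, at radius r is drawn at 1 + k1 r^2 times it, then the intrinsics apply), "R" (3x3) and "t" (3): a world point X has camera coordinates R X + t. Camera axes: x right, y down, z forward; pixel columns grow to the right and rows downward; lengths in mm; the calibration is good to about 2 mm. A picture is of the moment at which its call begins: read the wrist's pose just before it. camera_info takes no time and is no camera call; for the wrist camera it gives the pose at the moment of the call.
- finish_job(): hands the job in, once; it reports no verdict.
The state is a dict: "time_s": time; "joints": joint angles; "dq": joint speeds; "tau": joint torques, N m; "eef_pos": TCP position; "ee_rot": TCP orientation; "force": force on the tool from outside, world axes, zero at the start; "wrist_torque": the same for the moment, N m; "grip_width": opening from 0.0 (shut) to 1.0 (fully open).
Only numpy, scipy, OpenCV 4.12 (cv2) and the standard library are available. Lean on these libraries where they do the work, as an engineer would, in place of code of your own. Each camera call takes 0.05 s, during which the arm holds its last target. There are 200 camera calls.

## Task

Tidy the bench mat: use the fingertips to sweep the three loose steel hexagon nuts across the mat and in through the open side of the three-sided metal parts tray until all three lie flat and wholly inside it. Push them along steadily, never lifting or flicking one, and leave the white bushing, wood block, little transformer, jar and screwdriver standing or lying where they are.

Things in the scene. Friction and masses are not known exactly. Their poses are not given: they have to be found in the camera images.
- tray: three-sided grey sheet-metal parts tray fixed on the mat: two side walls and a back wall, 30 mm high and 3 mm thick, no wall or lip on the fourth side, floor level with the mat. Inside 150 mm along its x and 110 mm along its y. Origin at the centre of the inside, on the mat; the back wall is on the +y side, the open side faces its own -y; the inside runs from x -75 to +75 mm and y -55 to +55 mm. It is turned a little about the vertical from start to start
- tray_mouth (a point): middle of the tray's open side, at mat level (55 mm from the tray's origin along its -y; same axes as the tray)
- nut_a: steel hexagon nut lying flat, one of three alike: 30 mm across flats, 34.6 mm across corners, 16 mm high, about 60 g, slides on the mat; origin at the centre of its underside, z up. All of them, and all the small things among them, stand on a dark rubber mat fixed to the bench, its top 2 mm above the bench surface
- nut_b: steel hexagon nut lying flat, one of three alike: 30 mm across flats, 34.6 mm across corners, 16 mm high, about 60 g, slides on the mat; origin at the centre of its underside, z up
- nut_c: steel hexagon nut lying flat, one of three alike: 30 mm across flats, 34.6 mm across corners, 16 mm high, about 60 g, slides on the mat; origin at the centre of its underside, z up
- bushing: bystander on the mat: white ceramic spool-shaped bushing standing upright, 30 mm diameter, 42 mm high; origin at the centre of its underside
- wood_block: bystander on the mat: small wooden block, 34 x 28 mm, 36 mm high; origin at the centre of its underside
- transformer: bystander on the mat: small transformer with iron core and copper winding, 34 x 30 mm, 34 mm high; origin at the centre of its underside
- jar: bystander on the far part of the mat: amber glass jar with black cap, 60 mm diameter, 60 mm high; origin at the centre of its underside
- screwdriver: bystander lying on the far part of the mat: screwdriver with black handle, about 200 mm long; origin at its underside
Mind the look-alikes: they are no part of the job. Leave any pink look-alike of the nut_a alone. What is shaped like the nut_b but orange is not meant.

How it is judged:
By the outcome, as a careful person would: the job done as asked, in the order asked, and still so for the second after the job is handed in, with the robot touching nothing.
It also fails if it takes over 72 s, if anything falls off the work surface, if the arm or the gripper's body presses on something with over 40 N, if the wrist force passes 120 N, or if a joint passes its speed limit or range.

## Working session

There is one attempt and no reset: what is moved stays moved. The work goes in short steps, Python scripts to look and compute and a tool call to move; the robot and the scene stay as the last step left them, time stands still between calls to the robot, and variables do not carry over. Pictures are saved under pics/ and viewed, about 8 in all and at most 12, crops included, and the job is handed in when it is done.

Besides the shell and the picture viewer there is one more tool, called after "Call:" as name(argument=value, ...), one argument or row to a line, values as JSON. carry_out: Moves the arm, as the interface text tells. Its arguments: {"type":"object","properties":{"targets":{"type":"array"},"grip_force":{"type":"number"}},"required":["targets"]}

```bash
mkdir -p pics; cat > h.py <<'E'
import numpy as np,cv2
from rig import ctrl,viewer
def ray(ci,uv,z):
    p=np.array([[(uv[0]-ci['cx'])/ci['fx'],(uv[1]-ci['cy'])/ci['fy']]])[0]
    q=p.copy()
    for _ in range(20): q=p/(1+ci['k1']*(q@q))
    R=np.array(ci['R']);t=np.array(ci['t']);o=-R.T@t;d=R.T@np.array([*q,1])
    return o+d*(z-o[2])/d[2]
def proj(ci,X):
    c=np.array(ci['R'])@np.array(X)+np.array(ci['t']);q=c[:2]/c[2];q=q*(1+ci['k1']*(q@q))
    return q*[ci['fx'],ci['fy']]+[ci['cx'],ci['cy']]
E
python3 - <<'E'
from h import *
s=ctrl.sense();print(s)
for n in('top','side'):
    im=viewer.capture(n);cv2.imwrite(f'pics/{n}0.png',im);ci=viewer.camera_info(n);print(n,{k:np.round(v,3).tolist() for k,v in ci.items()})
E
```

```text
{'time_s': 0.0, 'joints': array([ 9.11607822e-01,  3.13447877e-01,  1.49841881e+00,  1.35441060e-05,
        1.33098212e+00, -2.23410124e-01]), 'dq': array([ 6.81352331e-04, -6.06978123e-05, -4.92533335e-07,  1.46270906e-03,
        6.87384423e-04, -9.29919499e-04]), 'tau': array([-1.34139569e-03, -4.12260926e+01, -2.59744745e+01, -2.37601716e-04,
        4.01241836e-03, -1.84146040e-05]), 'eef_pos': array([221.46987763, 475.72994963, 230.74303586]), 'ee_rot': array([ 0.69019361,  0.15245621,  0.6905814 , -0.15325538]), 'force': array([ 0.19727851, -0.51456496,  1.10926998]), 'wrist_torque': array([-0.01923181, -0.02679183, -0.00267105]), 'grip_width': 0.994261042631502}
top {'fx': 623.403, 'fy': 623.403, 'cx': 309.813, 'cy': 245.861, 'k1': 0.016, 'R': [[-0.022, -1.0, 0.006], [-0.982, 0.02, -0.189], [0.189, -0.01, -0.982]], 't': [-3.399, 603.039, 848.689]}
side {'fx': 517.623, 'fy': 517.623, 'cx': 321.934, 'cy': 240.263, 'k1': 0.046, 'R': [[-0.931, -0.364, 0.002], [-0.241, 0.613, -0.752], [0.273, -0.701, -0.659]], 't': [558.006, 156.578, 617.785]}
```

View pics/top0.png

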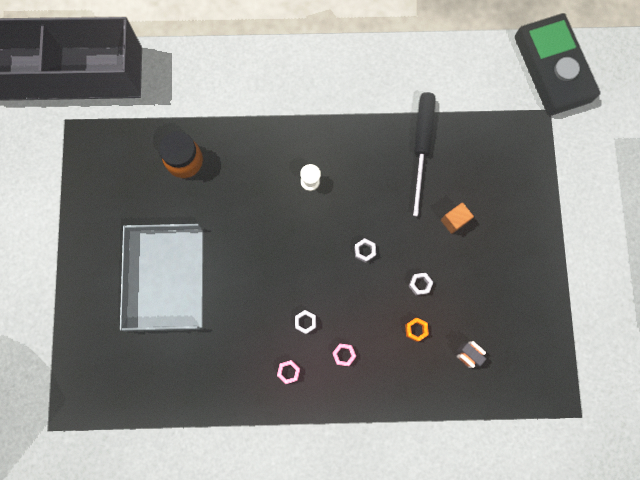

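View pics/side0.png

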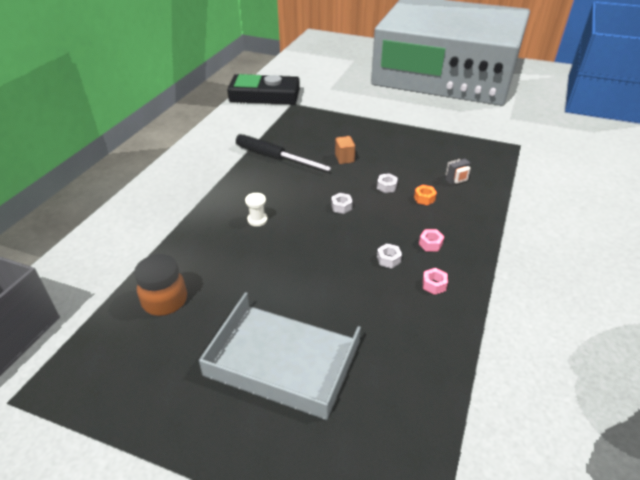

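The top view shows the steel nuts at (365,250), (421,284) and (305,321). The look-alikes are pink at (344,355) and (289,372), and orange at (417,329). The tray is at (162,277) and opens to the right (world -y). The bushing is at (310,177), the block at (458,217) and the transformer at (472,355). The nuts I want are the three grey-white ones.

```bash
cat >> h.py <<'E'
def nuts(im,ci,zt=18):
    """grey-white blobs -> world pos of top-face centre"""
    hsv=cv2.cvtColor(im,cv2.COLOR_BGR2HSV)
    m=((hsv[...,2]>165)&(hsv[...,1]<40)).astype(np.uint8)
    out=[]
    cs,_=cv2.findContours(m,cv2.RETR_EXTERNAL,cv2.CHAIN_APPROX_NONE)
    for c in cs:
        (u,v),r=cv2.minEnclosingCircle(c)
        if 6<r<30: out.append((round(u),round(v),round(r,1),ray(ci,(u,v),zt)[:2].round(0)))
    return out
E
python3 - <<'E'
from h import *
im=cv2.imread('pics/top0.png');ci=viewer.camera_info('top')
for o in nuts(im,ci): print(o)
g={'pink1':(344,355),'pink2':(289,372),'orange':(417,329)}
for k,p in g.items(): print(k,ray(ci,p,18)[:2].round())
for k,p,z in [('bush base',(310,183),7),('block top',(459,213),38),('trafo',(472,352),30),('sd tip',(416,214),6),('jar',(181,158),32),
 ('tray mouth far top',(203,226),32),('mouth near top',(203,329),32),('back far top',(122,226),32),('back near top',(121,330),32),('mat TL',(66,120),2),('mat BR',(581,417),2)]: print(k,ray(ci,p,z)[:2].round())
s=viewer.camera_info('side');im2=cv2.imread('pics/side0.png')
for o in nuts(im2,s): print('side',o)
for k,p,z in [('mouth far top',(247,297),32),('mouth near top',(360,329),32),('back near top',(328,392),32),('back far top',(203,348),32)]:print(k,ray(s,p,z)[:2].round())
c=im[205:375,270:490];cv2.imwrite('pics/crop.png',cv2.resize(c,None,fx=3,fy=3))
E
```

```text
pink1 [446. -63.]
pink2 [424.  18.]
orange [ 482. -173.]
bush base [713. -19.]
block top [ 652. -242.]
trafo [ 446. -248.]
sd tip [ 660. -183.]
jar [749. 178.]
tray mouth far top [641. 143.]
mouth near top [488. 142.]
back far top [644. 264.]
back near top [489. 260.]
mat TL [826. 368.]
mat BR [ 350. -408.]
side (389, 255, 12.5, array([498.,  -4.]))
side (341, 202, 10.8, array([604., -97.]))
side (256, 209, 16.8, array([724., -30.]))
side (387, 183, 10.6, array([ 550., -176.]))
side (462, 174, 10.0, array([ 436., -248.]))
side (305, 161, 25.3, array([ 705., -188.]))
mouth far top [642. 155.]
mouth near top [491. 151.]
back near top [496. 246.]
back far top [652. 244.]
```

View pics/crop.png

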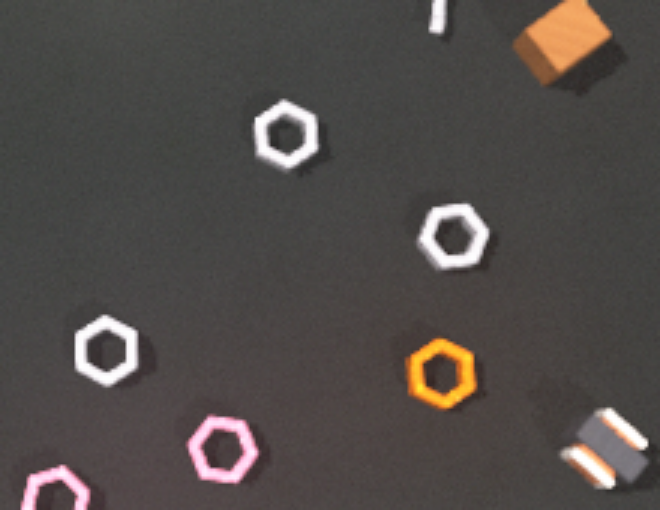

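```bash
sed -i 's/RETR_EXTERNAL/RETR_LIST/' h.py; python3 - <<'E'
from h import *
from scipy.spatial.transform import Rotation as Ro
im=cv2.imread('pics/top0.png');ci=viewer.camera_info('top')
for o in nuts(im,ci): print(o)
s=ctrl.sense();q=s['ee_rot'];R=Ro.from_quat([q[1],q[2],q[3],q[0]]).as_matrix();print(R.round(3))
a=cv2.resize(im[215:340,112:212],None,fx=4,fy=4,interpolation=cv2.INTER_CUBIC)
b=cv2.resize(cv2.imread('pics/side0.png')[285:420,195:370],None,fx=3,fy=3,interpolation=cv2.INTER_CUBIC)
o=np.zeros((500,925,3),np.uint8);o[:500,:400]=a;o[:405,400:]=b;cv2.imwrite('pics/tray.png',o[:, :800])
E
```

```text
(288, 372, 9.0, array([424.,  19.]))
(288, 372, 11.0, array([424.,  19.]))
(466, 361, 9.9, array([ 434., -241.]))
(344, 354, 10.7, array([447., -63.]))
(477, 348, 9.7, array([ 453., -259.]))
(305, 322, 7.8, array([496.,  -7.]))
(305, 321, 11.7, array([497.,  -7.]))
(421, 283, 7.5, array([ 550., -183.]))
(421, 283, 11.4, array([ 550., -182.]))
(365, 249, 7.6, array([ 603., -100.]))
(365, 249, 11.2, array([ 604., -100.]))
(310, 177, 13.2, array([719., -19.]))
(567, 68, 11.0, array([ 892., -436.]))
[[-0.001  0.422  0.907]
 [-0.001  0.907 -0.422]
 [-1.    -0.001 -0.   ]]
```

View pics/tray.png

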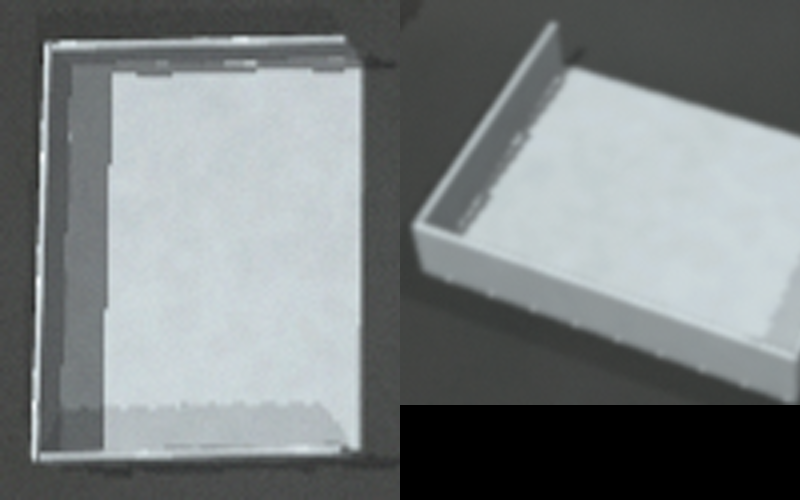

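```bash
python3 - <<'E'
from h import *
ci=viewer.camera_info('top')
for k,u,v,z in [('mouth floor far',361,65,2),('mouth floor near',359,445,2),('farwall mouth top',345,38,32),('nearwall mouth top',345,453,32),('back far top',45,42,32),('back near top',35,458,32),('floor back far',72,65,2),('floor back near',60,405,2)]:
    print(k,ray(ci,(u/4+112,v/4+215),z)[:2].round(1))
E
```

```text
mouth floor far [640.  149.2]
mouth floor near [493.8 148.4]
farwall mouth top [643.9 150.4]
nearwall mouth top [489.  148.5]
back far top [644.6 262.5]
back near top [489.8 260.7]
floor back far [642.3 260.7]
floor back near [511.3 260.9]
```

Call:
carry_out(
  targets=[
    {"x": 0.05,"y": -0.06,"z": 0,"az": -0.18,"hand": -0.5},
    {"x": 0.1,"y": -0.12,"z": 0,"az": -0.36,"hand": -0.5},
    {"x": 0.15,"y": -0.18,"z": 0,"az": -0.54,"hand": -0.5},
    {"x": 0.2,"y": -0.24,"z": 0,"az": -0.72,"hand": -0.5},
    {"x": 0.25,"y": -0.3,"z": -0.04,"az": -0.9,"hand": -0.5},
  ],
)

```text
invalid input at $.targets[0]: expected keys x, y, z, ax, ay, az, hand
```

Call:
carry_out(
  targets=[
    {"x": 0.03,"y": -0.05,"z": 0,"ax": 0,"ay": 0,"az": -0.11,"hand": -0.5},
    {"x": 0.06,"y": -0.1,"z": 0,"ax": 0,"ay": 0,"az": -0.22,"hand": -0.5},
    {"x": 0.09,"y": -0.15,"z": 0,"ax": 0,"ay": 0,"az": -0.33,"hand": -0.5},
    {"x": 0.12,"y": -0.2,"z": 0,"ax": 0,"ay": 0,"az": -0.45,"hand": -0.5},
    {"x": 0.15,"y": -0.25,"z": -0.02,"ax": 0,"ay": 0,"az": -0.57,"hand": -0.5},
  ],
)

```text
time_s: 0.72
eef_pos: [372.8, 224.4, 211.9]
ee_rot: [0.62, 0.343, 0.618, -0.341]
force: [1.0, 1.1, -0.8]
grip_width: 0.25
```

Call:
carry_out(
  targets=[
    {"x": 0.025,"y": -0.055,"z": -0.02,"ax": 0,"ay": 0,"az": -0.11,"hand": -0.5},
    {"x": 0.05,"y": -0.11,"z": -0.05,"ax": 0,"ay": 0,"az": -0.22,"hand": -0.5},
    {"x": 0.075,"y": -0.165,"z": -0.08,"ax": 0,"ay": 0,"az": -0.33,"hand": -0.5},
    {"x": 0.1,"y": -0.22,"z": -0.1,"ax": 0,"ay": 0,"az": -0.45,"hand": -0.5},
    {"x": 0.125,"y": -0.278,"z": -0.12,"ax": 0,"ay": 0,"az": -0.566,"hand": -0.5},
  ],
)

```text
time_s: 1.35
eef_pos: [491.0, -40.1, 95.2]
ee_rot: [-0.499, -0.501, -0.499, 0.501]
force: [1.4, 1.2, 1.1]
grip_width: 0.244
```

Call:
carry_out(
  targets=[
    {"x": 0,"y": 0,"z": 0,"ax": 0,"ay": 0,"az": 0,"hand": -0.5},
    {"x": 0,"y": 0,"z": 0,"ax": 0,"ay": 0,"az": 0,"hand": -0.5},
    {"x": 0,"y": 0,"z": 0,"ax": 0,"ay": 0,"az": 0,"hand": -0.5},
  ],
)

```text
time_s: 1.72
eef_pos: [490.4, -37.2, 96.6]
ee_rot: [0.5, 0.5, 0.5, -0.5]
force: [-0.4, -1.0, -0.1]
grip_width: 0.249
```

```bash
python3 - <<'E'
from h import *
for n in('top','side'): cv2.imwrite(f'pics/{n}1.png',viewer.capture(n))
print(ctrl.sense()['joints'].round(2))
E
```

```text
[-0.31  0.4   1.77  0.    0.98 -0.32]
```

View pics/side1.png

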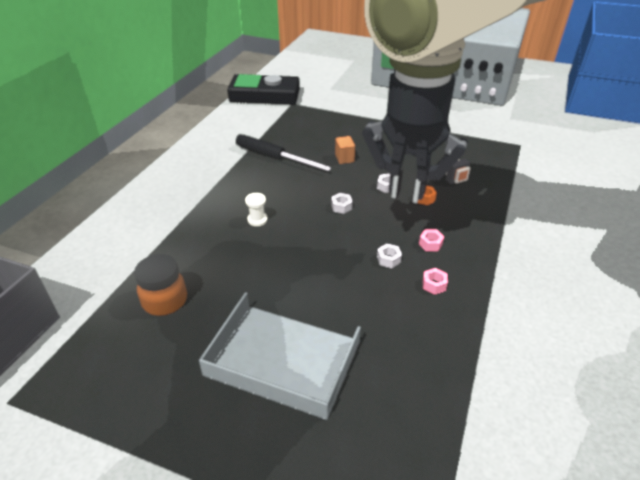

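Call:
carry_out(
  targets=[
    {"x": 0.009,"y": -0.014,"z": -0.02,"ax": 0,"ay": 0,"az": 0,"hand": -0.5},
    {"x": 0.009,"y": -0.014,"z": -0.05,"ax": 0,"ay": 0,"az": 0,"hand": -0.5},
    {"x": 0.009,"y": -0.014,"z": -0.07,"ax": 0,"ay": 0,"az": 0,"hand": -0.5},
    {"x": 0.009,"y": -0.014,"z": -0.07,"ax": 0,"ay": 0,"az": 0,"hand": -0.5},
    {"x": 0.009,"y": -0.014,"z": -0.07,"ax": 0,"ay": 0,"az": 0,"hand": -0.5},
  ],
)

```text
time_s: 2.45
eef_pos: [500.2, -52.1, 27.2]
ee_rot: [0.5, 0.5, 0.499, -0.5]
force: [-0.2, -0.6, 0.6]
grip_width: 0.254
```

```bash
python3 - <<'E'
from h import *
s=ctrl.sense();e=s['eef_pos'];print(e)
a=viewer.capture('side');cs=viewer.camera_info('side')
print(proj(cs,e),[proj(cs,e+np.array([d,0,0])).round() for d in(-25,25)])
a=a[120:320,260:500]
cv2.imwrite('pics/d1.png',cv2.resize(a,None,fx=3,fy=3))
E
```

```text
[500.15516608 -52.09080288  27.15932241]
[396.51519255 229.20270072] [array([413., 233.]), array([380., 225.])]
```

View pics/d1.png

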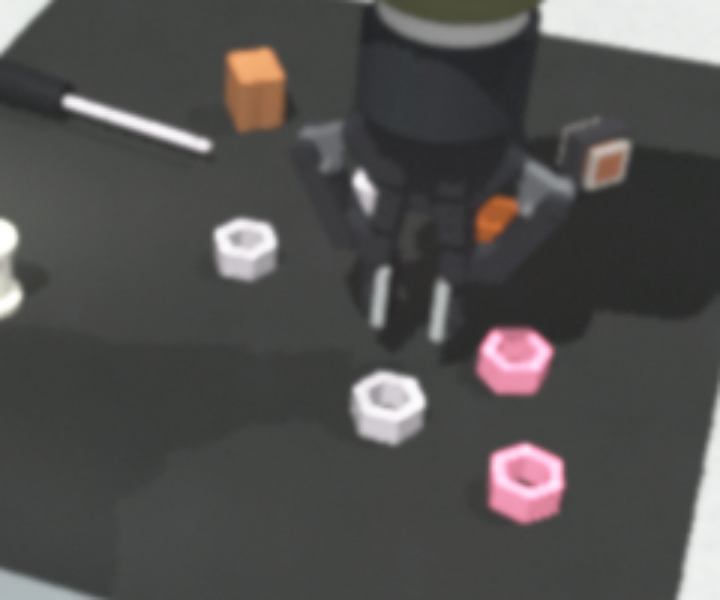

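Call:
carry_out(
  targets=[
    {"x": -0.001,"y": 0,"z": -0.01,"ax": 0,"ay": 0,"az": 0,"hand": -0.5},
    {"x": -0.001,"y": 0,"z": -0.02,"ax": 0,"ay": 0,"az": 0,"hand": -0.5},
    {"x": -0.001,"y": 0.007,"z": -0.02,"ax": 0,"ay": 0,"az": 0,"hand": -0.5},
    {"x": -0.001,"y": 0.014,"z": -0.02,"ax": 0,"ay": 0,"az": 0,"hand": -0.5},
    {"x": -0.001,"y": 0.021,"z": -0.02,"ax": 0,"ay": 0,"az": 0,"hand": -0.5},
  ],
)

```text
time_s: 3.12
eef_pos: [498.8, -30.7, 6.4]
ee_rot: [0.5, 0.5, 0.5, -0.5]
force: [0.1, 0.2, 0.1]
grip_width: 0.247
```

Call:
carry_out(
  targets=[
    {"x": 0,"y": 0.008,"z": 0,"ax": 0,"ay": 0,"az": 0,"hand": -0.5},
    {"x": 0.001,"y": 0.018,"z": 0,"ax": 0,"ay": 0,"az": 0,"hand": -0.5},
    {"x": 0.003,"y": 0.03,"z": 0,"ax": 0,"ay": 0,"az": 0,"hand": -0.5},
    {"x": 0.005,"y": 0.042,"z": 0,"ax": 0,"ay": 0,"az": 0,"hand": -0.5},
    {"x": 0.007,"y": 0.054,"z": 0,"ax": 0,"ay": 0,"az": 0,"hand": -0.5},
  ],
)

```text
time_s: 3.75
eef_pos: [505.8, 23.6, 6.2]
ee_rot: [0.5, 0.5, 0.5, -0.5]
force: [-0.2, -1.6, 0.4]
grip_width: 0.248
```

```bash
python3 - <<'E'
from h import *
print(ctrl.sense()['eef_pos'])
for n in('side','top'):
    a=viewer.capture(n);cv2.imwrite(f'pics/{n}2.png',a);print(n,[ (o[2],o[3]) for o in nuts(a,viewer.camera_info(n)) if o[2]>9.5])
E
```

```text
[505.80329711  23.62912707   6.18073503]
side [(19.6, array([509.,  37.])), (10.2, array([ 605., -100.])), (16.8, array([724., -30.])), (10.0, array([ 436., -248.])), (25.3, array([ 705., -188.])), (12.1, array([  503., -1017.]))]
top [(9.7, array([ 435., -242.])), (9.7, array([ 453., -259.])), (25.8, array([435., -18.])), (13.5, array([485., 101.])), (22.5, array([525., 266.])), (11.4, array([ 550., -182.])), (13.5, array([585., 266.])), (11.2, array([ 604., -100.])), (11.5, array([629., 266.])), (13.2, array([719., -19.])), (10.9, array([ 893., -436.]))]
```

Call:
carry_out(
  targets=[
    {"x": 0.002,"y": 0.014,"z": 0,"ax": 0,"ay": 0,"az": 0,"hand": -0.5},
    {"x": 0.004,"y": 0.029,"z": 0,"ax": 0,"ay": 0,"az": 0,"hand": -0.5},
    {"x": 0.006,"y": 0.044,"z": 0,"ax": 0,"ay": 0,"az": 0,"hand": -0.5},
    {"x": 0.008,"y": 0.059,"z": 0,"ax": 0,"ay": 0,"az": 0,"hand": -0.5},
    {"x": 0.01,"y": 0.074,"z": 0,"ax": 0,"ay": 0,"az": 0,"hand": -0.5},
  ],
)

```text
time_s: 4.47
eef_pos: [515.7, 97.9, 6.1]
ee_rot: [-0.5, -0.5, -0.5, 0.5]
force: [-0.4, -1.0, 0.0]
grip_width: 0.251
```

Call:
carry_out(
  targets=[
    {"x": 0.002,"y": 0.014,"z": 0,"ax": 0,"ay": 0,"az": 0,"hand": -0.5},
    {"x": 0.004,"y": 0.028,"z": 0,"ax": 0,"ay": 0,"az": 0,"hand": -0.5},
    {"x": 0.006,"y": 0.042,"z": 0,"ax": 0,"ay": 0,"az": 0,"hand": -0.5},
    {"x": 0.008,"y": 0.056,"z": 0,"ax": 0,"ay": 0,"az": 0,"hand": -0.5},
    {"x": 0.01,"y": 0.07,"z": 0,"ax": 0,"ay": 0,"az": 0,"hand": -0.5},
  ],
)

```text
time_s: 5.1
eef_pos: [525.7, 167.7, 6.1]
ee_rot: [-0.5, -0.5, -0.5, 0.5]
force: [-0.2, -0.5, -0.0]
grip_width: 0.247
```

Call:
carry_out(
  targets=[
    {"x": 0.001,"y": 0.012,"z": 0,"ax": 0,"ay": 0,"az": 0,"hand": -0.5},
    {"x": 0.002,"y": 0.022,"z": 0,"ax": 0,"ay": 0,"az": 0,"hand": -0.5},
    {"x": 0.002,"y": 0.03,"z": 0,"ax": 0,"ay": 0,"az": 0,"hand": -0.5},
    {"x": 0.002,"y": 0.036,"z": 0,"ax": 0,"ay": 0,"az": 0,"hand": -0.5},
    {"x": 0.002,"y": 0.039,"z": 0,"ax": 0,"ay": 0,"az": 0,"hand": -0.5},
  ],
)

```text
time_s: 5.72
eef_pos: [527.6, 206.0, 6.1]
ee_rot: [-0.5, -0.5, -0.5, 0.5]
force: [-0.8, -0.2, -1.0]
grip_width: 0.25
```

```bash
python3 - <<'E'
from h import *
print(ctrl.sense()['eef_pos'])
a=viewer.capture('side');b=viewer.capture('top')
o=np.hstack([cv2.resize(a[240:420,180:380],(400,360)),cv2.resize(b[200:360,100:260],(360,360))])
cv2.imwrite('pics/e1.png',o)
E
```

```text
[527.58625945 205.99092329   6.1393735 ]
```

View pics/e1.png

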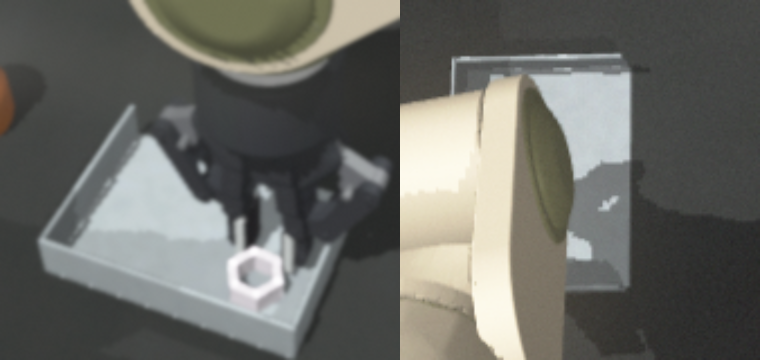

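The nut is inside the tray, against the back. Next is nut B at about (604,-99).

Call:
carry_out(
  targets=[
    {"x": 0,"y": -0.01,"z": 0,"ax": 0,"ay": 0,"az": 0,"hand": -0.5},
    {"x": 0,"y": -0.02,"z": 0.01,"ax": 0,"ay": 0,"az": 0,"hand": -0.5},
    {"x": 0,"y": -0.03,"z": 0.05,"ax": 0,"ay": 0,"az": 0,"hand": -0.5},
    {"x": 0.01,"y": -0.06,"z": 0.09,"ax": 0,"ay": 0,"az": 0,"hand": -0.5},
    {"x": 0.03,"y": -0.1,"z": 0.09,"ax": 0,"ay": 0,"az": 0,"hand": -0.5},
  ],
)

```text
time_s: 6.45
eef_pos: [559.2, 104.6, 100.2]
ee_rot: [0.502, 0.502, 0.498, -0.498]
force: [0.8, 0.2, -0.8]
grip_width: 0.247
```

Call:
carry_out(
  targets=[
    {"x": 0.01,"y": -0.05,"z": 0,"ax": 0,"ay": 0,"az": 0,"hand": -0.5},
    {"x": 0.02,"y": -0.1,"z": 0,"ax": 0,"ay": 0,"az": 0,"hand": -0.5},
    {"x": 0.03,"y": -0.15,"z": 0,"ax": 0,"ay": 0,"az": 0,"hand": -0.5},
    {"x": 0.04,"y": -0.2,"z": 0,"ax": 0,"ay": 0,"az": 0,"hand": -0.5},
    {"x": 0.045,"y": -0.24,"z": 0,"ax": 0,"ay": 0,"az": 0,"hand": -0.5},
  ],
)

```text
time_s: 7.08
eef_pos: [602.5, -137.3, 97.0]
ee_rot: [0.5, 0.501, 0.499, -0.501]
force: [-0.5, -0.2, -0.3]
grip_width: 0.25
```

Call:
carry_out(
  targets=[
    {"x": 0,"y": 0,"z": 0,"ax": 0,"ay": 0,"az": 0,"hand": -0.5},
    {"x": 0,"y": 0,"z": 0,"ax": 0,"ay": 0,"az": 0,"hand": -0.5},
  ],
)

```text
time_s: 7.32
eef_pos: [602.3, -134.2, 96.5]
ee_rot: [0.5, 0.5, 0.5, -0.5]
force: [0.2, 1.1, -0.2]
grip_width: 0.25
```

```bash
python3 - <<'E'
from h import *
print(ctrl.sense()['eef_pos'])
for n in('side','top'):
    a=viewer.capture(n);cv2.imwrite(f'pics/{n}3.png',a);print(n,[ (o[2],o[3]) for o in nuts(a,viewer.camera_info(n)) if o[2]>9.5])
E
```

```text
[ 602.29624104 -134.16198246   96.51662081]
side [(10.8, array([604., -97.])), (16.7, array([724., -30.])), (10.5, array([ 550., -177.])), (25.3, array([ 705., -188.])), (11.4, array([ 650., -439.])), (28.8, array([  925., -1039.]))]
top [(24.1, array([ 326., -214.])), (13.3, array([522., 219.])), (26.0, array([530., 266.])), (10.5, array([589., 267.])), (13.1, array([719., -19.])), (10.7, array([ 894., -436.]))]
```

Call:
carry_out(
  targets=[
    {"x": 0.001,"y": -0.012,"z": -0.03,"ax": 0,"ay": 0,"az": 0,"hand": -0.5},
    {"x": 0.001,"y": -0.012,"z": -0.06,"ax": 0,"ay": 0,"az": 0,"hand": -0.5},
    {"x": 0.001,"y": -0.012,"z": -0.082,"ax": 0,"ay": 0,"az": 0,"hand": -0.5},
    {"x": 0.001,"y": -0.012,"z": -0.09,"ax": 0,"ay": 0,"az": 0,"hand": -0.5},
    {"x": 0.001,"y": -0.007,"z": -0.09,"ax": 0,"ay": 0,"az": 0,"hand": -0.5},
  ],
)

```text
time_s: 8.05
eef_pos: [603.7, -140.8, 6.4]
ee_rot: [0.5, 0.5, 0.5, -0.5]
force: [-0.4, 1.0, -1.1]
grip_width: 0.252
```

Call:
carry_out(
  targets=[
    {"x": 0,"y": 0.006,"z": 0,"ax": 0,"ay": 0,"az": 0,"hand": -0.5},
    {"x": 0,"y": 0.012,"z": 0,"ax": 0,"ay": 0,"az": 0,"hand": -0.5},
    {"x": 0,"y": 0.018,"z": 0,"ax": 0,"ay": 0,"az": 0,"hand": -0.5},
    {"x": 0,"y": 0.026,"z": 0,"ax": 0,"ay": 0,"az": 0,"hand": -0.5},
    {"x": 0,"y": 0.036,"z": 0,"ax": 0,"ay": 0,"az": 0,"hand": -0.5},
  ],
)

```text
time_s: 8.68
eef_pos: [603.7, -104.8, 6.3]
ee_rot: [0.5, 0.5, 0.5, -0.5]
force: [0.6, -0.6, 1.0]
grip_width: 0.245
```

Call:
carry_out(
  targets=[
    {"x": 0,"y": 0.012,"z": 0,"ax": 0,"ay": 0,"az": 0,"hand": -0.5},
    {"x": 0,"y": 0.026,"z": 0,"ax": 0,"ay": 0,"az": 0,"hand": -0.5},
    {"x": 0,"y": 0.041,"z": 0,"ax": 0,"ay": 0,"az": 0,"hand": -0.5},
    {"x": 0,"y": 0.056,"z": 0,"ax": 0,"ay": 0,"az": 0,"hand": -0.5},
    {"x": 0,"y": 0.071,"z": 0,"ax": 0,"ay": 0,"az": 0,"hand": -0.5},
  ],
)

```text
time_s: 9.3
eef_pos: [603.6, -33.2, 6.2]
ee_rot: [0.5, 0.5, 0.5, -0.5]
force: [0.4, -1.5, -0.0]
grip_width: 0.253
```

Call:
carry_out(
  targets=[
    {"x": 0,"y": 0.015,"z": 0,"ax": 0,"ay": 0,"az": 0,"hand": -0.5},
    {"x": 0,"y": 0.03,"z": 0,"ax": 0,"ay": 0,"az": 0,"hand": -0.5},
    {"x": 0,"y": 0.045,"z": 0,"ax": 0,"ay": 0,"az": 0,"hand": -0.5},
    {"x": 0,"y": 0.06,"z": 0,"ax": 0,"ay": 0,"az": 0,"hand": -0.5},
    {"x": 0,"y": 0.075,"z": 0,"ax": 0,"ay": 0,"az": 0,"hand": -0.5},
  ],
)

```text
time_s: 9.93
eef_pos: [603.6, 41.7, 6.1]
ee_rot: [-0.5, -0.5, -0.5, 0.5]
force: [0.1, -0.9, 0.3]
grip_width: 0.257
```

```bash
python3 - <<'E'
from h import *
print(ctrl.sense()['eef_pos'])
a=viewer.capture('side');print([ (o[2],o[3]) for o in nuts(a,viewer.camera_info('side')) if o[2]>9.5])
E
```

```text
[603.59320267  41.74945753   6.13377473]
[(18.8, array([609.,  56.])), (16.8, array([724., -30.])), (10.0, array([ 436., -248.])), (13.0, array([ 430., -928.])), (18.8, array([ 711., -863.])), (9.6, array([ 842., -917.]))]
```

Good. Nut B is travelling with the fingers, with 164 mm to go.

Call:
carry_out(
  targets=[
    {"x": 0,"y": 0.015,"z": 0,"ax": 0,"ay": 0,"az": 0,"hand": -0.5},
    {"x": 0,"y": 0.03,"z": 0,"ax": 0,"ay": 0,"az": 0,"hand": -0.5},
    {"x": 0,"y": 0.045,"z": 0,"ax": 0,"ay": 0,"az": 0,"hand": -0.5},
    {"x": 0,"y": 0.06,"z": 0,"ax": 0,"ay": 0,"az": 0,"hand": -0.5},
    {"x": 0,"y": 0.075,"z": 0,"ax": 0,"ay": 0,"az": 0,"hand": -0.5},
  ],
)

```text
time_s: 10.6
eef_pos: [603.6, 116.8, 6.1]
ee_rot: [-0.5, -0.5, -0.5, 0.5]
force: [0.4, -0.3, 0.5]
grip_width: 0.249
```

Call:
carry_out(
  targets=[
    {"x": 0,"y": 0.014,"z": 0,"ax": 0,"ay": 0,"az": 0,"hand": -0.5},
    {"x": 0,"y": 0.028,"z": 0,"ax": 0,"ay": 0,"az": 0,"hand": -0.5},
    {"x": 0,"y": 0.041,"z": 0,"ax": 0,"ay": 0,"az": 0,"hand": -0.5},
    {"x": 0,"y": 0.053,"z": 0,"ax": 0,"ay": 0,"az": 0,"hand": -0.5},
    {"x": 0,"y": 0.064,"z": 0,"ax": 0,"ay": 0,"az": 0,"hand": -0.5},
  ],
)

```text
time_s: 11.22
eef_pos: [603.6, 180.5, 6.1]
ee_rot: [-0.5, -0.5, -0.5, 0.5]
force: [0.2, -0.6, 0.3]
grip_width: 0.249
```

Call:
carry_out(
  targets=[
    {"x": 0,"y": 0.009,"z": 0,"ax": 0,"ay": 0,"az": 0,"hand": -0.5},
    {"x": 0,"y": 0.016,"z": 0,"ax": 0,"ay": 0,"az": 0,"hand": -0.5},
    {"x": 0,"y": 0.021,"z": 0,"ax": 0,"ay": 0,"az": 0,"hand": -0.5},
    {"x": 0,"y": 0.024,"z": 0,"ax": 0,"ay": 0,"az": 0,"hand": -0.5},
    {"x": 0,"y": 0.016,"z": 0,"ax": 0,"ay": 0,"az": 0,"hand": -0.5},
  ],
)

```text
time_s: 11.85
eef_pos: [603.6, 195.9, 6.1]
ee_rot: [0.5, 0.5, 0.5, -0.5]
force: [-0.1, 0.1, 0.3]
grip_width: 0.245
```

Call:
carry_out(
  targets=[
    {"x": 0,"y": -0.01,"z": 0,"ax": 0,"ay": 0,"az": 0,"hand": -0.5},
    {"x": 0,"y": -0.02,"z": 0.03,"ax": 0,"ay": 0,"az": 0,"hand": -0.5},
    {"x": 0,"y": -0.03,"z": 0.07,"ax": 0,"ay": 0,"az": 0,"hand": -0.5},
    {"x": -0.005,"y": -0.06,"z": 0.09,"ax": 0,"ay": 0,"az": 0,"hand": -0.5},
    {"x": -0.01,"y": -0.11,"z": 0.09,"ax": 0,"ay": 0,"az": 0,"hand": -0.5},
  ],
)

```text
time_s: 12.48
eef_pos: [594.2, 84.7, 98.1]
ee_rot: [0.501, 0.501, 0.499, -0.499]
force: [0.4, -0.4, -0.5]
grip_width: 0.25
```

Call:
carry_out(
  targets=[
    {"x": -0.008,"y": -0.05,"z": 0,"ax": 0,"ay": 0,"az": 0,"hand": -0.5},
    {"x": -0.016,"y": -0.1,"z": 0,"ax": 0,"ay": 0,"az": 0,"hand": -0.5},
    {"x": -0.024,"y": -0.15,"z": 0,"ax": 0,"ay": 0,"az": 0,"hand": -0.5},
    {"x": -0.032,"y": -0.2,"z": 0,"ax": 0,"ay": 0,"az": 0,"hand": -0.5},
    {"x": -0.04,"y": -0.25,"z": 0,"ax": 0,"ay": 0,"az": 0,"hand": -0.5},
  ],
)

```text
time_s: 13.1
eef_pos: [552.8, -166.7, 96.3]
ee_rot: [0.5, 0.5, 0.499, -0.5]
force: [0.3, 0.5, 0.1]
grip_width: 0.254
```

Call:
carry_out(
  targets=[
    {"x": 0,"y": -0.03,"z": 0,"ax": 0,"ay": 0,"az": 0,"hand": -0.5},
    {"x": 0,"y": -0.05,"z": 0,"ax": 0,"ay": 0,"az": 0,"hand": -0.5},
    {"x": 0,"y": -0.05,"z": 0,"ax": 0,"ay": 0,"az": 0,"hand": -0.5},
    {"x": 0,"y": -0.05,"z": 0,"ax": 0,"ay": 0,"az": 0,"hand": -0.5},
  ],
)

```text
time_s: 13.6
eef_pos: [553.6, -213.2, 96.1]
ee_rot: [0.5, 0.5, 0.5, -0.5]
force: [-0.1, 0.2, -0.2]
grip_width: 0.25
```

```bash
python3 - <<'E'
from h import *
print(ctrl.sense()['eef_pos'])
a=viewer.capture('side');b=viewer.capture('top');print([ (o[2],o[3]) for o in nuts(b,viewer.camera_info('top')) if o[2]>7])
o=np.hstack([cv2.resize(a[120:420,140:480],(408,360)),cv2.resize(b[200:360,100:260],(360,360))])
cv2.imwrite('pics/e2.png',o)
E
```

```text
[ 553.62406544 -213.22150277   96.05607056]
[(7.2, array([ 353., -200.])), (14.8, array([ 362., -215.])), (7.8, array([ 407., -212.])), (9.6, array([420.,  20.])), (9.5, array([431.,  18.])), (7.7, array([527., 231.])), (12.9, array([523., 218.])), (13.4, array([ 517., -356.])), (14.5, array([536., 266.])), (8.5, array([ 554., -175.])), (13.5, array([585., 266.])), (11.8, array([596., 215.])), (8.1, array([601., 228.])), (11.5, array([629., 266.])), (12.9, array([720., -19.])), (11.0, array([ 892., -436.]))]
```

View pics/e2.png

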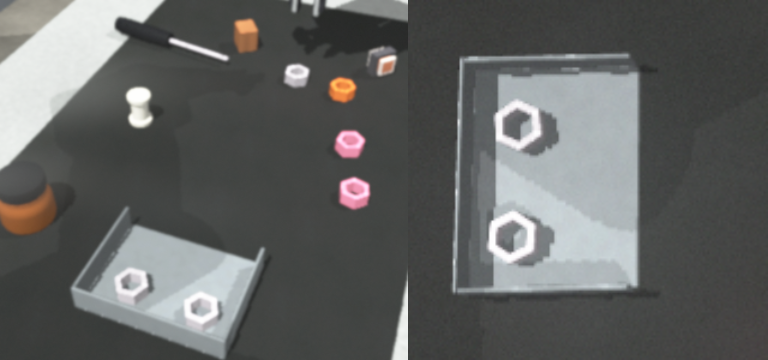

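Nuts A and B rest at (527,231) and (601,228), both inside. Nut C is at (550,-180).

Call:
carry_out(
  targets=[
    {"x": -0.003,"y": -0.012,"z": -0.03,"ax": 0,"ay": 0,"az": 0,"hand": -0.5},
    {"x": -0.003,"y": -0.014,"z": -0.06,"ax": 0,"ay": 0,"az": 0,"hand": -0.5},
    {"x": -0.003,"y": -0.014,"z": -0.082,"ax": 0,"ay": 0,"az": 0,"hand": -0.5},
    {"x": -0.003,"y": -0.014,"z": -0.09,"ax": 0,"ay": 0,"az": 0,"hand": -0.5},
    {"x": -0.003,"y": -0.01,"z": -0.09,"ax": 0,"ay": 0,"az": 0,"hand": -0.5},
  ],
)

```text
time_s: 14.32
eef_pos: [550.8, -223.8, 6.3]
ee_rot: [0.5, 0.5, 0.5, -0.5]
force: [0.1, 0.5, -0.1]
grip_width: 0.253
```

Call:
carry_out(
  targets=[
    {"x": 0,"y": 0.006,"z": 0,"ax": 0,"ay": 0,"az": 0,"hand": -0.5},
    {"x": 0,"y": 0.012,"z": 0,"ax": 0,"ay": 0,"az": 0,"hand": -0.5},
    {"x": 0,"y": 0.018,"z": 0,"ax": 0,"ay": 0,"az": 0,"hand": -0.5},
    {"x": 0,"y": 0.026,"z": 0,"ax": 0,"ay": 0,"az": 0,"hand": -0.5},
    {"x": 0,"y": 0.036,"z": 0,"ax": 0,"ay": 0,"az": 0,"hand": -0.5},
  ],
)

```text
time_s: 14.95
eef_pos: [550.7, -187.8, 6.3]
ee_rot: [0.5, 0.5, 0.5, -0.5]
force: [-0.6, -1.1, 1.6]
grip_width: 0.247
```

Call:
carry_out(
  targets=[
    {"x": 0.0005,"y": 0.012,"z": 0,"ax": 0,"ay": 0,"az": 0,"hand": -0.5},
    {"x": 0.001,"y": 0.026,"z": 0,"ax": 0,"ay": 0,"az": 0,"hand": -0.5},
    {"x": 0.0015,"y": 0.041,"z": 0,"ax": 0,"ay": 0,"az": 0,"hand": -0.5},
    {"x": 0.002,"y": 0.056,"z": 0,"ax": 0,"ay": 0,"az": 0,"hand": -0.5},
    {"x": 0.003,"y": 0.071,"z": 0,"ax": 0,"ay": 0,"az": 0,"hand": -0.5},
  ],
)

```text
time_s: 15.58
eef_pos: [553.7, -116.1, 6.1]
ee_rot: [-0.5, -0.5, -0.5, 0.5]
force: [1.1, -2.0, 1.5]
grip_width: 0.249
```

Call:
carry_out(
  targets=[
    {"x": 0.001,"y": 0.015,"z": 0,"ax": 0,"ay": 0,"az": 0,"hand": -0.5},
    {"x": 0.002,"y": 0.03,"z": 0,"ax": 0,"ay": 0,"az": 0,"hand": -0.5},
    {"x": 0.003,"y": 0.045,"z": 0,"ax": 0,"ay": 0,"az": 0,"hand": -0.5},
    {"x": 0.004,"y": 0.06,"z": 0,"ax": 0,"ay": 0,"az": 0,"hand": -0.5},
    {"x": 0.005,"y": 0.075,"z": 0,"ax": 0,"ay": 0,"az": 0,"hand": -0.5},
  ],
)

```text
time_s: 16.2
eef_pos: [558.7, -41.3, 6.1]
ee_rot: [-0.5, -0.5, -0.5, 0.5]
force: [0.1, -1.4, 0.8]
grip_width: 0.249
```

```bash
python3 - <<'E'
from h import *
print(ctrl.sense()['eef_pos'])
a=viewer.capture('side');print([ (o[2],o[3]) for o in nuts(a,viewer.camera_info('side')) if o[2]>9.5])
E
```

```text
[558.67554836 -41.25386848   6.13340232]
[(14.4, array([591., 227.])), (17.5, array([563., -29.])), (16.8, array([724., -30.])), (25.3, array([ 705., -188.])), (13.3, array([ 431., -932.]))]
```

Nut C is travelling too, with 209 mm to go.

Call:
carry_out(
  targets=[
    {"x": 0.001,"y": 0.015,"z": 0,"ax": 0,"ay": 0,"az": 0,"hand": -0.5},
    {"x": 0.002,"y": 0.03,"z": 0,"ax": 0,"ay": 0,"az": 0,"hand": -0.5},
    {"x": 0.003,"y": 0.045,"z": 0,"ax": 0,"ay": 0,"az": 0,"hand": -0.5},
    {"x": 0.004,"y": 0.06,"z": 0,"ax": 0,"ay": 0,"az": 0,"hand": -0.5},
    {"x": 0.005,"y": 0.075,"z": 0,"ax": 0,"ay": 0,"az": 0,"hand": -0.5},
  ],
)

```text
time_s: 16.88
eef_pos: [563.7, 33.8, 6.1]
ee_rot: [-0.5, -0.5, -0.5, 0.5]
force: [1.2, -0.5, -0.0]
grip_width: 0.249
```

Call:
carry_out(
  targets=[
    {"x": 0,"y": 0.015,"z": 0,"ax": 0,"ay": 0,"az": 0,"hand": -0.5},
    {"x": 0,"y": 0.03,"z": 0,"ax": 0,"ay": 0,"az": 0,"hand": -0.5},
    {"x": 0,"y": 0.045,"z": 0,"ax": 0,"ay": 0,"az": 0,"hand": -0.5},
    {"x": 0,"y": 0.06,"z": 0,"ax": 0,"ay": 0,"az": 0,"hand": -0.5},
    {"x": 0,"y": 0.075,"z": 0,"ax": 0,"ay": 0,"az": 0,"hand": -0.5},
  ],
)

```text
time_s: 17.5
eef_pos: [563.6, 108.7, 6.1]
ee_rot: [-0.5, -0.5, -0.5, 0.5]
force: [-0.0, -0.7, -0.8]
grip_width: 0.253
```

Call:
carry_out(
  targets=[
    {"x": 0,"y": 0.014,"z": 0,"ax": 0,"ay": 0,"az": 0,"hand": -0.5},
    {"x": 0,"y": 0.028,"z": 0,"ax": 0,"ay": 0,"az": 0,"hand": -0.5},
    {"x": 0,"y": 0.04,"z": 0,"ax": 0,"ay": 0,"az": 0,"hand": -0.5},
    {"x": 0,"y": 0.05,"z": 0,"ax": 0,"ay": 0,"az": 0,"hand": -0.5},
    {"x": 0,"y": 0.056,"z": 0,"ax": 0,"ay": 0,"az": 0,"hand": -0.5},
  ],
)

```text
time_s: 18.12
eef_pos: [563.6, 164.3, 6.1]
ee_rot: [-0.5, -0.5, -0.5, 0.5]
force: [0.0, -0.8, 0.2]
grip_width: 0.251
```

Call:
carry_out(
  targets=[
    {"x": 0,"y": 0,"z": 0,"ax": 0,"ay": 0,"az": 0,"hand": -0.5},
    {"x": 0,"y": -0.01,"z": 0,"ax": 0,"ay": 0,"az": 0,"hand": -0.5},
    {"x": 0,"y": -0.02,"z": 0.03,"ax": 0,"ay": 0,"az": 0,"hand": -0.5},
    {"x": 0,"y": -0.04,"z": 0.07,"ax": 0,"ay": 0,"az": 0,"hand": -0.5},
    {"x": 0,"y": -0.08,"z": 0.1,"ax": 0,"ay": 0,"az": 0,"hand": -0.5},
  ],
)

```text
time_s: 18.75
eef_pos: [563.8, 82.7, 107.8]
ee_rot: [0.5, 0.5, 0.5, -0.5]
force: [0.1, -0.2, -0.0]
grip_width: 0.252
```

Call:
carry_out(
  targets=[
    {"x": 0,"y": -0.05,"z": 0.02,"ax": 0,"ay": 0,"az": 0,"hand": -0.5},
    {"x": 0,"y": -0.1,"z": 0.05,"ax": 0,"ay": 0,"az": 0,"hand": -0.5},
    {"x": 0,"y": -0.15,"z": 0.07,"ax": 0,"ay": 0,"az": 0,"hand": -0.5},
    {"x": 0,"y": -0.19,"z": 0.08,"ax": 0,"ay": 0,"az": 0,"hand": -0.5},
    {"x": 0,"y": -0.2,"z": 0.08,"ax": 0,"ay": 0,"az": 0,"hand": -0.5},
  ],
)

```text
time_s: 19.38
eef_pos: [563.3, -119.3, 186.8]
ee_rot: [0.499, 0.501, 0.498, -0.501]
force: [0.0, 1.1, 0.1]
grip_width: 0.251
```

```bash
python3 - <<'E'
from h import *
s=ctrl.sense();print(s['time_s'],s['eef_pos'])
a=viewer.capture('side');b=viewer.capture('top');print([ (o[2],o[3]) for o in nuts(b,viewer.camera_info('top')) if 7<o[2]<14 and o[3][1]>100])
o=np.vstack([np.hstack([cv2.resize(a[120:420,140:480],(408,360)),cv2.resize(b[200:360,100:260],(360,360))])])
cv2.imwrite('pics/e3.png',o)
E
```

```text
19.375 [ 563.34197073 -119.25339538  186.78422822]
[(7.5, array([502., 266.])), (8.1, array([526., 230.])), (9.0, array([545., 266.])), (8.1, array([563., 188.])), (13.8, array([557., 180.])), (8.5, array([592., 267.])), (8.1, array([601., 228.])), (12.1, array([602., 227.]))]
```

View pics/e3.png

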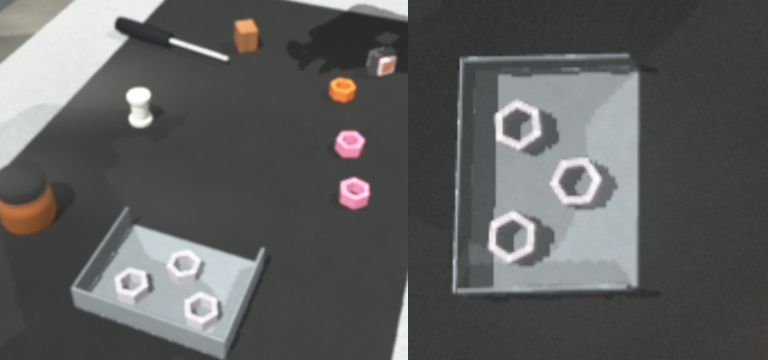

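All three nuts lie flat inside the tray at (526,230), (601,228) and (563,188). The mouth is at y≈149, so nut C clears it by about 22 mm. The bystanders are where they were and the arm is clear, so I'm handing in.

```bash
python3 -c "
from rig import finish_job
print(finish_job())"
```

```text
the job is handed in; nothing more can be done
None
```

All three steel nuts are in the tray, and I handed the job in at about 19.4 s of the 72 s limit. I swept them in one at a time between the slightly opened fingertips, at about 0.12 m/s. The forces reported at the end of each move stayed at or below about 3 N.

- **Nut positions:** the last pictures show all three lying flat at about (526,230), (601,228) and (563,188) mm. The tray's inside is about x 492–642, y 149–260, so the tightest gap to a wall or the open side is about 12 mm by these measurements.
- **Other objects:** in the last pictures, the bushing, wood block, transformer, jar, screwdriver, and pink and orange look-alikes looked unmoved. I checked them by eye, except the bushing, whose measured position matched to about 1 mm.
- **Disagreements:**
  - The top and side cameras differed by 3–6 mm on the nuts' starting positions.
  - My first rough tray corners from the two views differed by about 10–20 mm, so I measured the tray again from a close crop of the top view.
  - Two fast transfer moves, before the first and second sweeps, stopped short, the worse by about 15 mm. I corrected both before lowering the fingers.

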